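# Turn over a reversible heating block and load a vial

## Robot

A 6-joint arm with a two-finger parallel gripper is mounted at the origin on a cart in front of the work surface, level with it; the furniture and walls round the work are solid. World frame = base frame: x ahead of the robot, y to its left, z up, the work surface at z = 0. Lengths are in m, angles in rad, forces in N, time in s.
With the tool pointing down it reaches from about 0.3 to 0.875 m from the base axis. Payload 6.4 kg.
Tool frame: the origin (TCP) lies between the finger pads; the fingertips stand ctrl.tip_extent ahead of it and the grasp point (between the pads) is the TCP (ctrl.tip_extent is the distance from the TCP to the fingertips, in m); z points along the fingers, y is the line along which they close (so a half turn about z gives the same grasp; the last joint's range is limited). The gripper opens to 85 mm and grips with 20 to 120 N. Pads are 22 mm wide; open, the fingers measure 114 mm over their backs; the gripper's body (76 mm by 85 mm) begins 54 mm behind the grasp point. The pads swing forward as they close: fully open they stand 13 mm farther back than shut.
Start: joints at [-1.342, 0.181, 1.607, -0, 1.354, -0.206], TCP at [0.242, -0.522, 0.25] pointing down, gripper open.
Joint ranges: [-2.99, 2.99], [-0.89, 2.07], [0.3, 2.58], [-1.14, 4.28], [0, 2.63], [-3.12, 3.12]. Speed limits (rad/s): [2.57, 2.57, 3.01, 3.14, 3.14, 3.14].

## Interface

Orientations are given as a unit quaternion [w, x, y, z].
In Python, from bench import ctrl gives the robot as it stands.
- The arm moves only by the tool send_rows, never from a script. Its arguments are lists of equal length, an entry for each row: "dr": the turn, a rotation vector about the tool's x, y, z in units of 6 degrees (1.0 is 6 degrees), a list of three; "xyz": the shift along the tool's x, y, z in cm, a list of three; "jaw": the opening in per cent of the stroke, from 0 (shut) to 100 (fully open). In form: {"dr": [[wx, wy, wz], ...], "xyz": [[dx, dy, dz], ...], "jaw": [jaw, ...]}. A call has exactly 8 rows; each row is the pose to reach, as a shift and turn from the pose commanded when the call began, along the tool's axes at that moment; what a row does not reach only later rows make up. A row lasts 1/8 s, in which the tool goes at most 62.5 mm and 10.7 degrees, less where a joint would pass 70% of its speed; a pose out of reach is approached as far as the arm can. A call with a gripper value outside its range is refused whole. The fingers move at their own pace and stop on an object; the grip force is fixed at half the most. Time passes only in rows, so rows that repeat a pose let the fingers close, or fill a call up. It gives the time, the measured TCP pose, the force, the opening and the grip force at its end, in the units of the state.
- ctrl.get_obs(): the state, without advancing time (a new reading comes with each control period).
- ctrl.camera(name): name is "scene" or "top"; returns the picture (400x640x3 uint8, red, green, blue); there is no depth.
- ctrl.calibration(name): a dict with "camera_matrix" (3x3 intrinsics, pixels), "world_from_camera" (4x4, takes a point from camera to world coordinates). Camera axes: x right, y up, looking along -z (the intrinsics and any distortion apply to the point x, -y, -z); pixel columns grow to the right and rows downward; lengths in m; the calibration is good to about 2 mm. A picture is of the moment at which its call begins. calibration takes no time and is no camera call.
- ctrl.hand_in(): hands the job in; it is judged then, once.
The state is a dict: "time_s": time; "q": joint angles; "dq": joint speeds; "joint_efforts": joint torques, N m; "eef_pos": TCP position; "eef_rot": TCP orientation; "wrist_force": force on the tool from outside, world axes, zero at the start; "torque": the same for the moment, N m; "opening": opening from 0.0 (shut) to 1.0 (fully open); "grasp_force": force on a finger pad.
Only numpy, scipy, OpenCV 4.12 (cv2) and the standard library are available. Lean on these libraries where they do the work, as an engineer would, in place of code of your own. Each camera call takes 0.05 s, during which the arm holds its last target. There are 200 camera calls.

## Task

The aluminium block on the dry bath lies with its eight small tube wells up, but the next sample is in a vial. Turn the block over so that its three large vial wells face up, set it down gently and fully home on the two locating pins, flush on the heater plate, and then stand the white-capped vial upright in one of the three large wells, right down to its floor. Leave the small beaker and the two capped reagent bottles beside the work where they are.

Things in the scene. Friction and masses are not known exactly. Their poses are not given: they have to be found in the camera images.
- block_mid (a point): Centre of the aluminium block: 56 (x) x 110 (y) x 36 (z) mm, 0.4 to 0.6 kg, flat sides, to be gripped across the 56 mm; it stands on end unaided. Starts seated with +z up. +z face: eight 15.5 mm tube wells. -z face: three 27 mm vial wells, 16 mm deep, at x = -4, y = -33, 0, 33 mm. Each face has two 10.5 mm pin holes at x = 18, y = +-43 mm: it seats either face up, turned over about its x axis, but not end for end.
- seat (a point): Centre of the top of the heater plate of the dry bath (fixed): z = up, 66 mm above the bench; x points to its back, y to its left; the block's length lies along y. Two 8 mm locating pins, 9 mm tall with tapered tips, at x = +18, y = +-43 mm here. The plate is 44 x 104 mm, the housing round it lies 16 to 18 mm lower and reaches 66 mm to the back, 86 mm to each side; the low console reaches 107 mm to the front.
- vial_mid (a point): Centre of the glass vial with a white cap, 24 mm across, 56 mm tall, 17 to 31 g; z = up along it; stands on the bench to the right of the large beaker. In a well its foot stands 20 mm above the heater plate (2 mm above the middle of the block) and it shows 40 mm above the block.
- bottle_amber: Black-capped reagent bottle, 56 mm across, 114 mm tall, to the left of the dry bath; origin at the centre of its foot. To be left alone.
- bottle_pp: White-capped reagent bottle, 60 mm across, 106 mm tall, to the left of the dry bath; origin at the centre of its foot. To be left alone.
- beaker_s: Small glass beaker, 55 mm across, 56 mm tall, on the right of the bench, y = -0.44 or less; origin at the centre of its foot. To be left alone.
- beaker_b: Large glass beaker, fixed, 113 mm across, 119 mm tall, between the dry bath and the vial, with a hose hanging into it; origin at the centre of its foot. The bench to its right, from y = -0.14 to -0.42 and x = 0.37 to 0.55, is bare but for the vial and serves to set the block down. Behind (x over 0.57) stand tall instruments: keep clear of them.

How it is judged:
On the way:
1. the block is seated on the pins with its vial wells up, and let go (angle between block_mid's own z axis and vertical above 3.08 rad and x of block_mid in the frame of seat between -0.004 and 0.004 m and y of block_mid in the frame of seat between -0.004 and 0.004 m and z of block_mid in the frame of seat between 0.0155 and 0.0205 m and angle between the x axis of block_mid and the x axis of seat, either way round below 0.08 rad and contact force between the fingers and block below 0.5 N), for 0.2 s.
At the end, for the whole second after the job is handed in: The block rests vial wells up on the heater plate: centred within 4 mm, square within 0.08 rad, flush within 2.5 mm; the vial stands upright (0.12 rad) in one of the three large wells, foot on its floor within 3 mm; both at rest (angle between block_mid's own z axis and vertical above 3.08 rad and x of block_mid in the frame of seat between -0.004 and 0.004 m and y of block_mid in the frame of seat between -0.004 and 0.004 m and z of block_mid in the frame of seat between 0.0155 and 0.0205 m and angle between the x axis of block_mid and the x axis of seat, either way round below 0.08 rad and angle between vial_mid's own z axis and vertical below 0.12 rad and (y of vial_mid in the frame of block_mid between -0.039 and -0.027 m or y of vial_mid in the frame of block_mid between -0.006 and 0.006 m or y of vial_mid in the frame of block_mid between 0.027 and 0.039 m) and x of vial_mid in the frame of block_mid between -0.01 and 0.002 m and z of vial_mid in the frame of block_mid between -0.033 and -0.027 m and linear speed of each of block, vial below 0.02 m/s); the robot touches nothing.
It fails at once if a bottle or the small beaker is shifted by more than 25 mm (distance of any of bottle_amber, bottle_pp, beaker_s from where it was at the start of the episode above 0.025 m).
It fails at once if the turned block is dropped onto the dry bath (it moves at over 0.5 m/s within 20 mm above its seat) (angle between block_mid's own z axis and vertical above 1.7 rad and horizontal distance between block_mid and seat below 0.05 m and z of block_mid in the frame of seat below 0.038 m and linear speed of block above 0.5 m/s).
It also fails if it takes over 72 s, if anything falls off the work surface, if the arm or the gripper's body presses on something with over 40 N, if the wrist force passes 120 N, or if a joint passes its speed limit or range.

## Working session

There is one attempt and no reset: what is moved stays moved. The work goes in short steps, Python scripts to look and compute and a tool call to move; the robot and the scene stay as the last step left them, time stands still between calls to the robot, and variables do not carry over. Pictures are saved under pics/ and viewed, at most 10 in all, crops included, and the job is handed in when it is done.

Besides the shell and the picture viewer there is one more tool, called after "Call:" as name(argument=value, ...), one argument or row to a line, values as JSON. send_rows: Moves the arm, as the interface text tells. Its arguments: {"type":"object","properties":{"dr":{"type":"array","items":{"type":"array","items":{"type":"number"}}},"xyz":{"type":"array","items":{"type":"array","items":{"type":"number"}}},"jaw":{"type":"array","items":{"type":"number"}}},"required":["dr","xyz","jaw"]}

```bash
mkdir -p pics; ls
python3 - <<'E'
from bench import ctrl
import cv2,numpy as np
np.set_printoptions(precision=4,suppress=True)
for n in("scene","top"):
    cv2.imwrite(f"pics/{n}0.png",ctrl.camera(n)[:,:,::-1]); c=ctrl.calibration(n); print(n,c)
o=ctrl.get_obs();print(o,ctrl.tip_extent)
E
```

```text
pics
scene {'camera_matrix': array([[379.1609,   0.    , 317.3782],
       [  0.    , 379.1609, 198.9363],
       [  0.    ,   0.    ,   1.    ]]), 'world_from_camera': array([[-0.9007,  0.329 , -0.2838,  0.1581],
       [-0.4345, -0.6918,  0.5768,  0.6263],
       [-0.0066,  0.6428,  0.766 ,  0.9753],
       [ 0.    ,  0.    ,  0.    ,  1.    ]])}
top {'camera_matrix': array([[472.3278,   0.    , 320.4432],
       [  0.    , 472.3278, 196.4288],
       [  0.    ,   0.    ,   1.    ]]), 'world_from_camera': array([[-0.0186,  0.9991, -0.0377,  0.4158],
       [-0.9998, -0.019 , -0.0112, -0.0295],
       [-0.0119,  0.0375,  0.9992,  1.6666],
       [ 0.    ,  0.    ,  0.    ,  1.    ]])}
{'time_s': 0.1, 'q': array([-1.3423,  0.1815,  1.6079,  0.    ,  1.3538, -0.2063]), 'dq': array([ 0.0003, -0.002 , -0.0021, -0.0005, -0.001 ,  0.0011]), 'joint_efforts': array([  0.0002, -44.5876, -35.2237,  -0.0004,   0.0042,  -0.    ]), 'eef_pos': array([ 0.2421, -0.521 ,  0.2495]), 'eef_rot': array([-0.0008,  0.9765,  0.2157, -0.    ]), 'wrist_force': array([ 0.0511,  0.5527, -0.7857]), 'torque': array([0.03  , 0.034 , 0.0154]), 'grasp_force': 0.0, 'opening': 1.0031584710277806} 0.019
```

View pics/scene0.png

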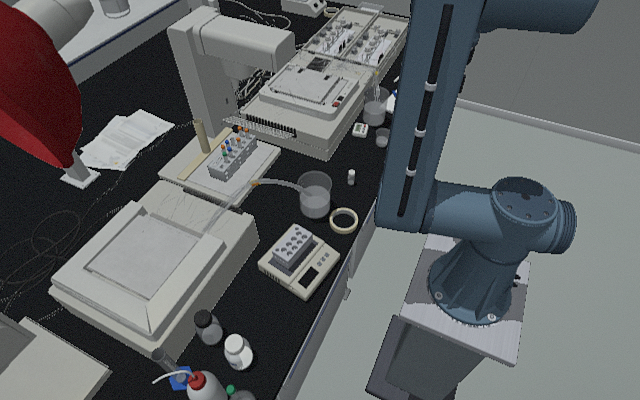

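View pics/top0.png

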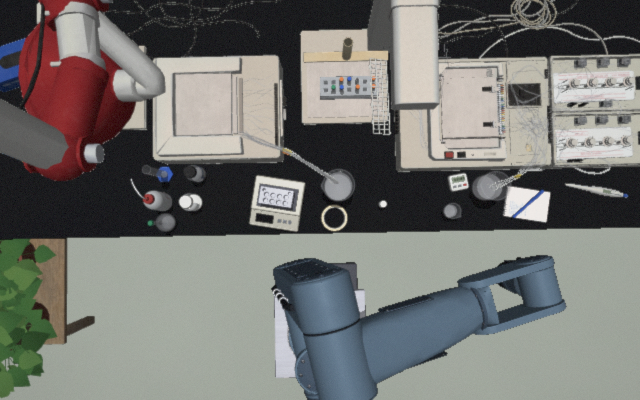

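The top view shows the block near (277,197), the vial at (383,204), the large beaker at (338,185) and the small beaker at (453,211). The bath is yawed a few degrees. I'll zoom in next.

```bash
python3 - <<'E'
import cv2,numpy as np
a=cv2.imread("pics/top0.png")[165:240,235:395];b=cv2.imread("pics/scene0.png")[160:305,250:370]
a=cv2.resize(a,None,fx=5,fy=5,interpolation=cv2.INTER_CUBIC);cv2.imwrite("pics/a.png",a)
b=cv2.resize(b,None,fx=4,fy=4,interpolation=cv2.INTER_CUBIC);cv2.imwrite("pics/b.png",b)
E
cat > h.py <<'E'
from bench import ctrl
import numpy as np
from scipy.spatial.transform import Rotation as R
np.set_printoptions(precision=4,suppress=True)
def ray(n,u,v,z):
    c=ctrl.calibration(n);K=c["camera_matrix"];T=c["world_from_camera"]
    d=T[:3,:3]@np.array([(u-K[0,2])/K[0,0],-(v-K[1,2])/K[1,1],-1]);p=T[:3,3]
    return p+d*(z-p[2])/d[2]
def proj(n,P):
    c=ctrl.calibration(n);K=c["camera_matrix"];T=c["world_from_camera"]
    q=(np.atleast_2d(P)-T[:3,3])@T[:3,:3];q=q/-q[:,2:]
    return np.c_[K[0,0]*q[:,0]+K[0,2],-K[1,1]*q[:,1]+K[1,2]]
E
```

```text
(no output)
```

View pics/a.png

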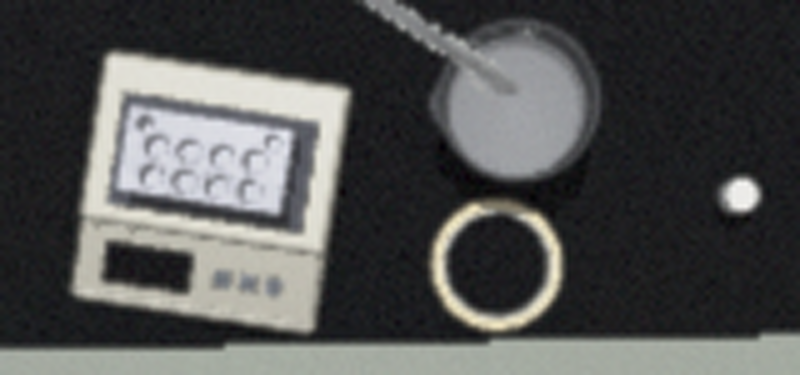

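View pics/b.png

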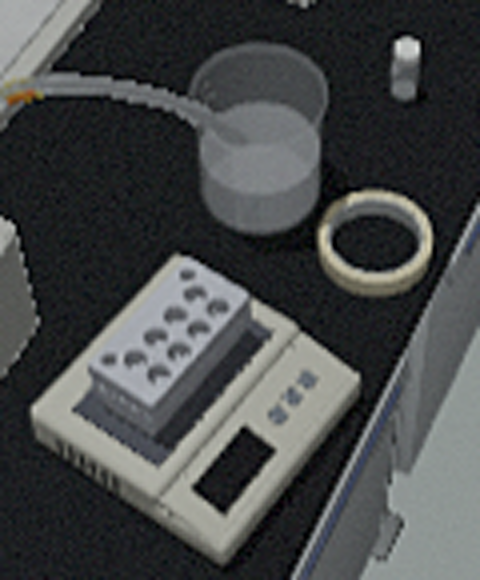

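Run:
```python
from h import *
from scipy.optimize import least_squares
f=lambda p,k,o:[(p[0]+.5)/k-.5+o[0],(p[1]+.5)/k-.5+o[1]]
T=np.array([f(p,5,(235,165)) for p in [(128,97),(295,128),(280,216),(112,190),(146,123),(273,143)]])
S=np.array([f(p,4,(250,160)) for p in [(90,372),(178,254),(250,293),(155,403),(109,359),(187,274)]])
L=np.array([(28,55),(28,-55),(-28,-55),(-28,55),(18,43),(18,-43)])/1000
def w(p): c,s=np.cos(p[2]),np.sin(p[2]); return np.c_[p[0]+c*L[:,0]-s*L[:,1],p[1]+s*L[:,0]+c*L[:,1],np.full(6,.102)]
for nm,r in (("both",lambda p:np.r_[(proj("top",w(p))-T).ravel(),(proj("scene",w(p))-S).ravel()]),("top",lambda p:(proj("top",w(p))-T).ravel()),("scene",lambda p:(proj("scene",w(p))-S).ravel())):
    s=least_squares(r,[.4,.06,0]);print(nm,s.x,np.round(s.fun,1))
u=f((740,195),5,(235,165));print("vial",ray("top",*u,.056))
print(ray("scene",*f((407,47),4,(250,160)),.056), ray("scene",*f((403,98),4,(250,160)),.0))
print("beaker",ray("top",*f((517,108),5,(235,165)),.119),ray("top",453,211,.05))
for u,v in((196,173),(190,202)):print(ray("top",u,v,.11))
o=ctrl.get_obs();print(R.from_quat(np.roll(o["eef_rot"],-1)).as_matrix())
```

```text
both [ 0.4781  0.1371 -0.1514] [ 0.1  1.8 -0.5 -0.1  0.2 -0.9  1.  -0.1 -0.4  0.  -0.1 -0.6 -0.7 -1.6
  1.6  0.6 -0.4 -0.  -0.4  0.8  0.2  0.3 -0.4  0.1]
top [ 0.4782  0.1375 -0.1858] [ 0.4  1.2 -0.4  0.5 -0.3 -0.4  0.7 -0.8 -0.2 -0.4 -0.1 -0.1]
scene [ 0.4781  0.1368 -0.1232] [-0.4 -1.2  1.   0.5 -0.6 -0.6  0.3  0.8  0.5  0.5 -0.8 -0.1]
vial [ 0.4481 -0.2226  0.056 ]
[ 0.448  -0.2242  0.056 ] [ 0.4453 -0.2177  0.    ]
beaker [ 0.5067 -0.0703  0.119 ] [ 0.4185 -0.4624  0.05  ]
[0.5601 0.399  0.11  ]
[0.4643 0.4197 0.11  ]
[[ 0.907   0.4212 -0.0004]
 [ 0.4212 -0.9069  0.0016]
 [ 0.0003 -0.0016 -1.    ]]
```

```bash
cat >> h.py <<'E'
import json,os
D0=np.array([[0,1,0],[1,0,0],[0,0,-1.]]).T
def rot(psi,phi,roll=0): return R.from_euler("z",psi)*R.from_matrix(D0)*R.from_euler("y",phi,degrees=True)*R.from_euler("x",roll,degrees=True)
def log():
    o=ctrl.get_obs()
    with open("log.jsonl","a") as f:f.write(json.dumps([list(map(float,o["q"])),list(map(float,o["eef_pos"])),list(map(float,o["eef_rot"]))])+"\n")
    return o,R.from_quat(np.roll(o["eef_rot"],-1))
def delta(p,Rt,ref=None):
    o,Rc=log(); p0=o["eef_pos"]
    if ref: p0,Rc=np.array(ref[0]),ref[1]
    print("t",o["time_s"],"pos",p0,"q",o["q"],"F",o["wrist_force"],"op",o["opening"],"g",o["grasp_force"])
    print("xyz",Rc.inv().apply(np.array(p)-p0)*100,"dr",np.degrees((Rc.inv()*Rt).as_rotvec())/6)
E
python3 - <<'E'
from h import *
import cv2
delta([.44,0,.35],rot(-.15,0))
# housing yaw
im=cv2.imread("pics/top0.png")
c=lambda x,y:ray("top",235+(x+.5)/5-.5,165+(y+.5)/5-.5,.049)
P=[c(*p) for p in [(107,52),(350,90),(315,333),(72,297)]]
print(np.array(P),sum(P)/4)
for a,b,e in((0,1,-np.pi/2),(3,2,-np.pi/2),(1,2,np.pi),(0,3,np.pi)):
    d=P[b]-P[a];print(np.arctan2(d[1],d[0])-e,np.hypot(*d[:2]))
E
```

```text
t 0.1 pos [ 0.2421 -0.521   0.2495] q [-1.3423  0.1815  1.6079  0.      1.3538 -0.2063] F [ 0.0511  0.5527 -0.7857] op 1.0031584710277806 g 0.0
xyz [ 39.8993 -38.9356  -9.9792] dr [-0.0122 -0.0103 -9.4155]
[[0.5548 0.2089 0.049 ]
 [0.5254 0.0422 0.049 ]
 [0.3594 0.069  0.049 ]
 [0.387  0.2352 0.049 ]] [0.4566 0.1388 0.049 ]
-0.17464632091256793 0.16929351606340495
-0.16480010188617777 0.1684532613859625
-0.16021606438047487 0.16816901084281033
-0.15536212096410962 0.16984168235868413
```

Call:
send_rows(
  dr=[
    [0, 0, -0.6],
    [0, 0, -1.2],
    [0, 0, -1.8],
    [0, 0, -2.4],
    [0, 0, -3.0],
    [0, 0, -3.6],
    [0, 0, -4.2],
    [0, 0, -4.8],
  ],
  xyz=[
    [1, -1, -2],
    [4, -4, -4],
    [8, -8, -7],
    [12, -12, -10],
    [16, -16, -10],
    [20, -20, -10],
    [24, -24, -10],
    [28, -28, -10],
  ],
  jaw=[100, 100, 100, 100, 100, 100, 100, 100],
)

```text
time_s: 1.1
eef_pos: [0.3783, -0.1478, 0.3501]
eef_rot: [0.0, 0.892, 0.452, 0.0]
wrist_force: [0.3, 0.0, 0.4]
opening: 1.006
grasp_force: 0.0
```

Run:
```python
from h import *
delta([.45,.17,.33],rot(-.16,-40))
```

```text
t 1.1 pos [ 0.3783 -0.1478  0.3501] q [-0.6667 -0.2923  1.8582  0.0001  1.5755 -0.0349] F [0.3334 0.0333 0.3682] op 1.0057544874974713 g 0.0
xyz [ 29.8751 -12.9842   2.0147] dr [-1.5702 -6.5414 -4.3198]
```

Call:
send_rows(
  dr=[
    [-0.1, -0.6, -0.4],
    [-0.3, -1.3, -0.9],
    [-0.5, -2.1, -1.4],
    [-0.7, -2.9, -1.9],
    [-0.9, -3.8, -2.5],
    [-1.1, -4.7, -3.1],
    [-1.3, -5.6, -3.7],
    [-1.57, -6.54, -4.32],
  ],
  xyz=[
    [2, -1, 0],
    [6, -3, 0],
    [10, -4.5, 0],
    [14, -6, 0],
    [18, -8, 0.5],
    [22, -10, 1],
    [26, -12, 1.5],
    [30, -13, 2],
  ],
  jaw=[100, 100, 100, 100, 100, 100, 100, 100],
)

```text
time_s: 2.1
eef_pos: [0.451, 0.171, 0.3301]
eef_rot: [0.223, 0.715, 0.61, -0.261]
wrist_force: [1.0, -1.0, 0.0]
opening: 1.001
grasp_force: 0.0
```

Run:
```python
from h import *
delta([.45,.17,.33],rot(-.16,-40))
```

```text
t 2.1 pos [0.451  0.171  0.3301] q [ 0.4479  0.2337  1.5256 -0.5741  1.7906  0.5967] F [ 0.9505 -0.966   0.0207] op 1.0009503346399853 g 0.0
xyz [-0.079  -0.0808  0.085 ] dr [0.0083 0.0286 0.0139]
```

```bash
cat >> h.py <<'E'
def fk(q,p):
    a,e,h,L2,a3,L3,d,e2=p
    r=lambda ax,t:R.from_euler(ax,t)
    B=r("z",q[0]); U=B*r("y",q[1]); Fo=U*r("y",q[2]); W=Fo*r("z",S[0]*q[3])*r("y",q[4])
    return B.apply([a,e,h])+U.apply([0,0,L2])+Fo.apply([a3,0,L3])+W.apply([0,e2,d]), W*r("z",S[1]*q[5]+S[2])
S=[1,1,np.pi]
E
python3 - <<'E'
import h
from h import *
from scipy.optimize import least_squares
D=[json.loads(l) for l in open("log.jsonl")][1:]
best=[]
for s0 in(1,-1):
  for s1 in(1,-1):
    for c in np.arange(4)*np.pi/2:
      h.S[:]=[s0,s1,c]
      f=lambda p:np.concatenate([fk(q,p)[0]-x for q,x,_ in D]+[p*1e-4])
      eo=max((fk(q,np.zeros(8))[1].inv()*R.from_quat(np.roll(w,-1))).magnitude() for q,x,w in D)
      s=least_squares(f,[0,.1,.3,.4,0,.4,.2,0]);best.append((eo,np.abs(s.fun[:-8]).max(),list(h.S),s.x))
for b in sorted(best,key=lambda b:b[0])[:3]:print(b)
E
```

```text
(8.548714658468728e-16, np.float64(1.005153377198198e-08), [1, 1, np.float64(1.5707963267948966)], array([ 0.2575,  0.0371,  0.1097,  0.317 , -0.2113,  0.2235,  0.2755,
        0.0807]))
(1.1482028228812464, np.float64(5.4868253829276625e-09), [-1, 1, np.float64(1.5707963267948966)], array([ 0.2039, -0.0234,  0.0837, -0.0468, -0.0532,  0.1716, -0.2572,
        0.1412]))
(1.193332535443413, np.float64(1.005153377198198e-08), [1, -1, np.float64(1.5707963267948966)], array([ 0.2575,  0.0371,  0.1097,  0.317 , -0.2113,  0.2235,  0.2755,
        0.0807]))
```

Run:
```python
from h import *
Rt=rot(-.16,-40);g=np.array([.481,.156,.084]);z=Rt.apply([0,0,1]);print(z)
delta(g-.09*z,Rt);delta(g,Rt)
```

```text
[-0.1024 -0.6346 -0.766 ]
t 2.1 pos [0.451  0.171  0.3301] q [ 0.4479  0.2337  1.5256 -0.5741  1.7906  0.5967] F [ 0.9505 -0.966   0.0207] op 1.0009503346399853 g 0.0
xyz [15.0795  3.2158 10.4581] dr [0.0083 0.0286 0.0139]
t 2.1 pos [0.451  0.171  0.3301] q [ 0.4479  0.2337  1.5256 -0.5741  1.7906  0.5967] F [ 0.9505 -0.966   0.0207] op 1.0009503346399853 g 0.0
xyz [15.1064  3.208  19.4581] dr [0.0083 0.0286 0.0139]
```

Call:
send_rows(
  dr=[
    [0, 0, 0],
    [0, 0, 0],
    [0, 0, 0],
    [0, 0, 0],
    [0, 0, 0],
    [0, 0, 0],
    [0, 0, 0],
    [0, 0, 0],
  ],
  xyz=[
    [2, 0.5, 1],
    [6, 1.2, 3],
    [10, 2.2, 6],
    [13.5, 3, 9],
    [15.1, 3.2, 10.5],
    [15.1, 3.2, 11.5],
    [15.1, 3.2, 12.5],
    [15.1, 3.2, 13],
  ],
  jaw=[100, 100, 100, 100, 100, 100, 100, 100],
)

```text
time_s: 3.1
eef_pos: [0.488, 0.1952, 0.1347]
eef_rot: [0.222, 0.716, 0.608, -0.26]
wrist_force: [0.2, -0.2, 0.8]
opening: 1.002
grasp_force: 0.0
```

Run:
```python
from h import *
import cv2
a=ctrl.camera("top")[140:250,205:345];b=ctrl.camera("scene")[170:310,235:375]
a=cv2.resize(a,(509,400));b=cv2.resize(b,(400,400))
cv2.imwrite("pics/c1.png",cv2.resize(np.hstack([a,b]),None,fx=.88,fy=.88)[:,:,::-1])
delta([.481,.156,.084],rot(-.16,-40))
```

```text
t 3.2 pos [0.4878 0.1953 0.1344] q [ 0.4557  0.544   1.5326 -0.552   1.5245  0.7763] F [-0.1415 -0.5788 -0.0946] op 0.9982568024847271 g 0.0
xyz [ 0.1804 -0.0424  6.4257] dr [-0.0084 -0.0062 -0.0202]
```

View pics/c1.png

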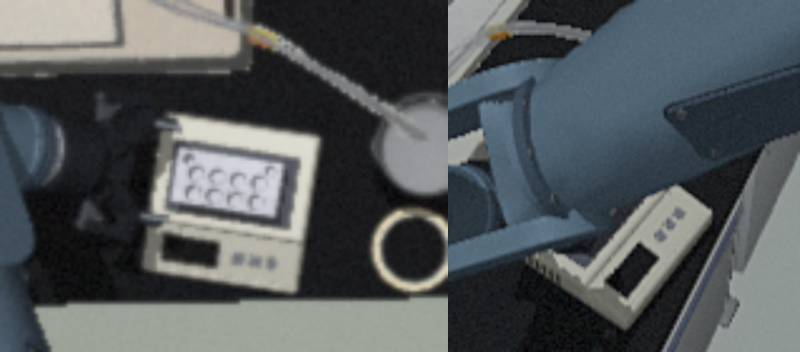

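Run:
```python
from h import *
o,Rc=log();z=Rc.apply([0,0,1]);y=Rc.apply([0,1,0])
t=o["eef_pos"]+.012*z
for s in(-.049,0,.049):print((proj("top",t+s*y)-[205,140])*3.2)
n=lambda x,yy:((proj("top",[x,yy,.102])-[205,140])*3.2)
c,s=np.cos(-.16),np.sin(-.16)
for a,b in((.028,.055),(.028,-.055),(-.028,-.055),(-.028,.055),(0,0)):print("blk",n(.478+c*a-s*b,.1365+s*a+c*b))
```

```text
[[166.6422 219.4035]]
[[173.7242 171.9554]]
[[180.7907 124.6117]]
blk [[177.8218 146.1365]]
blk [[282.5849 160.9875]]
blk [[274.8549 214.4509]]
blk [[169.9684 199.517 ]]
blk [[226.2786 180.2516]]
```

Run:
```python
from h import *
import cv2
im=cv2.imread("pics/top0.png")[165:240,235:315].astype(int)
sub=im[18:48,20:68]
print(sub[:,12,:].tolist()); print(sub[:,30,:].tolist())
print(sub[10,:,2].tolist());print((sub[...,0]-sub[...,2])[10].tolist())
```

```text
[[205, 215, 218], [144, 149, 151], [105, 99, 97], [123, 116, 115], [196, 188, 185], [221, 212, 210], [223, 216, 214], [222, 215, 212], [204, 195, 193], [166, 159, 157], [214, 203, 201], [223, 217, 215], [221, 213, 211], [223, 216, 215], [218, 209, 210], [194, 185, 185], [178, 169, 167], [211, 202, 200], [211, 201, 199], [222, 214, 212], [211, 203, 200], [112, 105, 104], [61, 56, 54], [62, 56, 56], [113, 119, 120], [200, 210, 212], [203, 215, 216], [166, 177, 178], [151, 159, 162], [175, 183, 187]]
[[216, 224, 225], [217, 224, 226], [215, 224, 226], [205, 215, 217], [137, 136, 136], [104, 97, 96], [134, 127, 124], [222, 215, 212], [228, 221, 220], [228, 222, 221], [227, 220, 219], [208, 198, 198], [150, 144, 143], [215, 206, 203], [221, 213, 211], [220, 210, 210], [212, 202, 201], [202, 193, 192], [161, 154, 152], [216, 205, 204], [220, 213, 210], [220, 212, 209], [207, 199, 196], [211, 202, 199], [98, 92, 91], [56, 51, 51], [86, 86, 86], [161, 169, 169], [205, 218, 219], [198, 209, 210]]
[221, 222, 213, 129, 138, 209, 215, 214, 195, 128, 153, 205, 201, 173, 209, 201, 145, 137, 150, 179, 210, 214, 212, 207, 199, 211, 216, 220, 220, 219, 219, 217, 202, 147, 206, 211, 194, 207, 125, 69, 87, 91, 110, 178, 223, 225, 224, 182]
[-13, -12, -11, 1, 9, 11, 8, 9, 11, 6, 9, 11, 13, 9, 10, 9, 7, 5, 8, 9, 11, 10, 10, 10, 9, 10, 8, 7, 8, 8, 8, 7, 9, 6, 11, 9, 12, 11, 6, 6, 8, 12, 5, -9, -10, -8, -10, -13]
```

Run:
```python
from h import *
a,b=ray("top",267,195.1,.102),ray("top",285,197.9,.102);d=b-a
print(a,b,"yaw",np.arctan2(d[0],-d[1])*-1, "x at y=.1365",a+d*(.1365-a[1])/d[1])
```

```text
[0.4826 0.1654 0.102 ] [0.4722 0.1057 0.102 ] yaw 0.1731674105797327 x at y=.1365 [0.4776 0.1365 0.102 ]
```

Call:
send_rows(
  dr=[
    [0, 0, 0],
    [0, 0, 0],
    [0, 0, 0],
    [0, 0, 0],
    [0, 0, 0],
    [0, 0, 0],
    [0, 0, 0],
    [0, 0, 0],
  ],
  xyz=[
    [0.2, -0.04, 1.5],
    [0.2, -0.04, 3.2],
    [0.2, -0.04, 5],
    [0.2, -0.04, 6.2],
    [0.2, -0.04, 6.4],
    [0.2, -0.04, 6.4],
    [0.2, -0.04, 6.4],
    [0.2, -0.04, 6.4],
  ],
  jaw=[100, 100, 100, 100, 100, 60, 55, 50],
)

```text
time_s: 4.2
eef_pos: [0.4817, 0.1573, 0.084]
eef_rot: [0.222, 0.716, 0.609, -0.26]
wrist_force: [2.2, 1.3, 1.5]
opening: 0.65
grasp_force: 63.7
```

Call:
send_rows(
  dr=[
    [0, 0, 0],
    [0, 0, 0],
    [0, 0, 0],
    [0, 0, 0],
    [0, 0, 0],
    [0, 0, 0],
    [0, 0, 0],
    [0, 0, 0],
  ],
  xyz=[
    [0, 0, 0],
    [0, 0, 0],
    [0, 0, 0],
    [0, 0, 0],
    [0, 0, 0],
    [0, 0, 0],
    [0, 0, 0],
    [0, 0, 0],
  ],
  jaw=[40, 40, 40, 40, 40, 40, 40, 40],
)

```text
time_s: 5.2
eef_pos: [0.4817, 0.1573, 0.084]
eef_rot: [0.222, 0.716, 0.609, -0.26]
wrist_force: [2.9, 5.7, 4.9]
opening: 0.652
grasp_force: 64.1
```

Run:
```python
from h import *
Rt=rot(-.16,-40)
o,Rc=log();delta(o["eef_pos"]+np.array([0,0,.03]),Rc)
```

```text
t 5.2 pos [0.4817 0.1573 0.084 ] q [ 0.4044  0.5731  1.6153 -0.5824  1.4056  0.7995] F [2.8593 5.6876 4.9375] op 0.6523876470903219 g 64.14296954870224
xyz [-1.9255  0.0043 -2.3005] dr [0. 0. 0.]
```

Call:
send_rows(
  dr=[
    [0, 0, 0],
    [0, 0, 0],
    [0, 0, 0],
    [0, 0, 0],
    [0, 0, 0],
    [0, 0, 0],
    [0, 0, 0],
    [0, 0, 0],
  ],
  xyz=[
    [-0.32, 0, -0.38],
    [-0.96, 0, -1.15],
    [-1.93, 0, -2.3],
    [-3.2, 0, -3.85],
    [-5.8, 0, -6.9],
    [-8.4, 0, -10],
    [-11, 0, -13],
    [-14.1, 0, -16.9],
  ],
  jaw=[40, 40, 40, 40, 40, 40, 40, 40],
)

```text
time_s: 6.2
eef_pos: [0.4801, 0.157, 0.3053]
eef_rot: [0.221, 0.716, 0.609, -0.261]
wrist_force: [0.3, -0.1, -4.9]
opening: 0.649
grasp_force: 63.7
```

Run:
```python
import h
from h import *
from scipy.optimize import least_squares
h.S[:]=[1,1,np.pi/2]
D=[json.loads(l) for l in open("log.jsonl")]
o,Rc=log();D.append([o["q"],o["eef_pos"],o["eef_rot"]])
f=lambda p:np.concatenate([fk(q,p)[0]-x for q,x,_ in D]+[p*1e-4])
s=least_squares(f,[0,.1,.3,.4,0,.4,.2,0]);print(s.x,np.abs(s.fun[:-8]).max(),o["eef_pos"],o["wrist_force"],o["grasp_force"])
P=s.x;lo=[-2.99,-.89,.3,-1.14,0,-3.12];hi=[2.99,2.07,2.58,4.28,2.63,3.12]
def ik(p,Rt,n=6):
    rng=np.random.default_rng(0);best=None
    for k in range(n):
        q0=np.clip(o["q"]+(0 if k==0 else rng.normal(0,.6,6)),np.add(lo,.01),np.subtract(hi,.01))
        r=least_squares(lambda q:np.r_[(fk(q,P)[0]-p)*5,(fk(q,P)[1].inv()*Rt).as_rotvec()],q0,bounds=(lo,hi))
        if best is None or r.cost<best.cost:best=r
    return best
for (x,y) in((.42,-.31),(.46,-.31)):
  for psi in(-.16,-.4,-.7,.2):
    for phi in(50,60,-50,-40):
        b=ik([x,y,.075],rot(psi,phi));print(x,y,psi,phi,"%.4f"%b.cost**.5,b.x)
```

```text
[0.     0.1178 0.3134 0.4382 0.0855 0.5145 0.2999 0.    ] 1.3128903963988137e-08 [0.4801 0.157  0.3053] [ 0.3326 -0.0743 -4.9244] 63.74092686921358
0.42 -0.31 -0.16 50 0.0000 [-1.1301  0.7163  1.4952  0.4514  1.6934 -1.0967]
0.42 -0.31 -0.16 60 0.0000 [-1.1553  0.8222  1.4191  0.5097  1.8323 -1.1136]
0.42 -0.31 -0.16 -50 0.0400 [-0.4449  0.4097  1.9858 -1.14    0.9095  0.5514]
0.42 -0.31 -0.16 -40 0.0000 [-0.5149  0.3372  2.0122 -0.9983  0.7996  0.3739]
0.42 -0.31 -0.4 50 0.0000 [-1.1979  0.6497  1.6144  0.5644  1.5818 -1.0038]
0.42 -0.31 -0.4 60 0.0000 [-1.2314  0.7526  1.5527  0.6303  1.711  -1.0413]
0.42 -0.31 -0.4 -50 0.0000 [-0.4198  0.5005  1.8751 -1.0546  1.0772  0.6648]
0.42 -0.31 -0.4 -40 0.0000 [-0.4933  0.4139  1.8963 -0.8832  0.9758  0.4772]
0.42 -0.31 -0.7 50 0.0000 [-1.2735  0.5569  1.7776  0.708   1.4259 -0.9108]
0.42 -0.31 -0.7 60 0.0000 [-1.3187  0.6582  1.7347  0.7834  1.5464 -0.9828]
0.42 -0.31 -0.7 -50 0.0000 [-0.4354  0.5977  1.7063 -0.8796  1.2856  0.7267]
0.42 -0.31 -0.7 -40 0.0000 [-0.4992  0.5046  1.7527 -0.7517  1.1741  0.6063]
0.42 -0.31 0.2 50 0.0000 [-1.0
[... 795 characters left out ...]
1.1172  0.6356]
0.46 -0.31 -0.4 -40 0.0000 [-0.458   0.4773  1.7966 -0.8531  1.0195  0.4647]
0.46 -0.31 -0.7 50 0.0000 [-1.2053  0.588   1.7233  0.7465  1.4101 -0.8576]
0.46 -0.31 -0.7 60 0.0000 [-1.2508  0.6841  1.6847  0.831   1.5292 -0.933 ]
0.46 -0.31 -0.7 -50 0.0000 [-0.4077  0.6577  1.6002 -0.8558  1.3315  0.7043]
0.46 -0.31 -0.7 -40 0.0000 [-0.4669  0.5677  1.6495 -0.7285  1.2208  0.5974]
0.46 -0.31 0.2 50 0.0000 [-0.9744  0.8459  1.2607  0.3131  1.854  -1.2178]
0.46 -0.31 0.2 60 0.0000 [-0.9898  0.9565  1.1623  0.3639  2.0106 -1.2124]
0.46 -0.31 0.2 -50 0.1120 [-0.512   0.3088  2.0485 -1.14    0.6284  0.2195]
0.46 -0.31 0.2 -40 0.0000 [-0.5514  0.2901  2.0803 -1.1341  0.5449  0.1872]
```

```bash
cat >> h.py <<'E'
S[:]=[1,1,np.pi/2]
P=[0,.1178,.3134,.4382,.0855,.5145,.2999,0]
E
python3 - <<'E'
from h import *
o,Rc=log()
# flip target: 90deg from seat grip orientation about tool y, then world yaw
Rt=R.from_euler("z",-.34)*Rc*R.from_euler("y",90,degrees=True)
print(Rt.as_quat(),Rt.as_matrix()); json.dump(list(Rc.as_quat()),open("Rc1.json","w"))
delta([.43,-.315,.30],Rt)
E
```

```text
[ 0.7801  0.4613  0.3633 -0.2159] [[ 0.3104  0.8766  0.3677]
 [ 0.5629 -0.4812  0.672 ]
 [ 0.766  -0.0016 -0.6428]]
t 6.2 pos [0.4801 0.157  0.3053] q [ 0.4045  0.2883  1.5082 -0.5815  1.7374  0.584 ] F [ 0.3326 -0.0743 -4.9244] op 0.6486488071001034 g 63.74092686921358
xyz [-35.9603   2.6743  30.8625] dr [-0.3139 14.8475  3.5897]
```

Call:
send_rows(
  dr=[
    [0, 0.5, 0.1],
    [0, 1.5, 0.4],
    [-0.1, 2.8, 0.7],
    [-0.1, 4.2, 1.0],
    [-0.1, 5.6, 1.4],
    [-0.1, 7.0, 1.7],
    [-0.2, 8.3, 2.0],
    [-0.2, 9.4, 2.3],
  ],
  xyz=[
    [-1, 0, 1],
    [-3.6, 0.3, 3.1],
    [-7, 0.5, 6],
    [-10.6, 0.8, 9.2],
    [-14, 1, 12],
    [-17.6, 1.3, 15.2],
    [-20.5, 1.5, 17.6],
    [-23, 1.7, 19.8],
  ],
  jaw=[40, 40, 40, 40, 40, 40, 40, 40],
)

```text
time_s: 7.2
eef_pos: [0.4476, -0.1465, 0.3011]
eef_rot: [-0.056, 0.817, 0.556, 0.143]
wrist_force: [0.3, 0.2, -5.6]
opening: 0.649
grasp_force: 64.2
```

Run:
```python
from h import *
delta([.43,-.315,.20],R.from_quat([ 0.7801,0.4613,0.3633,-0.2159]))
```

```text
t 7.2 pos [ 0.4476 -0.1465  0.3011] q [-0.7721 -0.1319  1.8515  0.3041  1.4808 -0.4336] F [ 0.2793  0.209  -5.5717] op 0.6494881080941287 g 64.19452451169491
xyz [-18.6222   4.0061   5.1264] dr [-0.0689  5.4202  1.3112]
```

Call:
send_rows(
  dr=[
    [0, 1.0, 0.2],
    [0, 2.2, 0.5],
    [0, 3.4, 0.8],
    [0, 4.5, 1.1],
    [-0.07, 5.42, 1.31],
    [-0.07, 5.42, 1.31],
    [-0.07, 5.42, 1.31],
    [-0.07, 5.42, 1.31],
  ],
  xyz=[
    [-3, 0.6, 1],
    [-7, 1.5, 2],
    [-11, 2.4, 3],
    [-15, 3.2, 4],
    [-18.6, 4, 5.1],
    [-18.6, 4, 5.1],
    [-18.6, 4, 5.1],
    [-18.6, 4, 5.1],
  ],
  jaw=[40, 40, 40, 40, 40, 40, 40, 40],
)

```text
time_s: 8.2
eef_pos: [0.4318, -0.3129, 0.2009]
eef_rot: [-0.215, 0.78, 0.463, 0.361]
wrist_force: [0.9, -0.3, -3.7]
opening: 0.645
grasp_force: 64.4
```

Run:
```python
from h import *
delta([.43,-.315,.08],R.from_quat([ 0.7801,0.4613,0.3633,-0.2159]))
```

```text
t 8.2 pos [ 0.4318 -0.3129  0.2009] q [-1.2059  0.4264  1.6343  0.6249  1.7043 -0.827 ] F [ 0.8502 -0.3011 -3.7028] op 0.6452433351610815 g 64.38722088932991
xyz [-9.3966 -0.0493  7.6143] dr [-0.0142  0.0487  0.0282]
```

Call:
send_rows(
  dr=[
    [0, 0.05, 0.03],
    [0, 0.05, 0.03],
    [0, 0.05, 0.03],
    [0, 0.05, 0.03],
    [0, 0.05, 0.03],
    [0, 0.05, 0.03],
    [0, 0.05, 0.03],
    [0, 0.05, 0.03],
  ],
  xyz=[
    [-1.5, 0, 1.2],
    [-4, 0, 3.2],
    [-6.5, 0, 5.3],
    [-8.5, -0.05, 6.9],
    [-9.2, -0.05, 7.4],
    [-9.4, -0.05, 7.6],
    [-9.4, -0.05, 7.6],
    [-9.4, -0.05, 7.6],
  ],
  jaw=[40, 40, 40, 40, 40, 40, 40, 40],
)

```text
time_s: 9.2
eef_pos: [0.4296, -0.3157, 0.079]
eef_rot: [-0.217, 0.78, 0.46, 0.364]
wrist_force: [0.5, -0.2, -5.0]
opening: 0.649
grasp_force: 64.4
```

Call:
send_rows(
  dr=[
    [0, 0, 0],
    [0, 0, 0],
    [0, 0, 0],
    [0, 0, 0],
    [0, 0, 0],
    [0, 0, 0],
    [0, 0, 0],
    [0, 0, 0],
  ],
  xyz=[
    [-0.04, 0, 0.03],
    [-0.08, 0, 0.06],
    [-0.12, 0, 0.1],
    [-0.15, 0, 0.13],
    [-0.19, 0, 0.16],
    [-0.23, 0, 0.19],
    [-0.23, 0, 0.19],
    [-0.23, 0, 0.19],
  ],
  jaw=[40, 40, 40, 40, 40, 40, 40, 40],
)

```text
time_s: 10.2
eef_pos: [0.4293, -0.3151, 0.0759]
eef_rot: [-0.218, 0.78, 0.46, 0.364]
wrist_force: [-3.3, 0.8, 5.1]
opening: 0.644
grasp_force: 65.2
```

Call:
send_rows(
  dr=[
    [0, 0, 0],
    [0, 0, 0],
    [0, 0, 0],
    [0, 0, 0],
    [0, 0, 0],
    [0, 0, 0],
    [0, 0, 0],
    [0, 0, 0],
  ],
  xyz=[
    [0, 0, 0],
    [0, 0, 0],
    [0, 0, 0],
    [0, 0, 0],
    [0, 0, -0.3],
    [0, 0, -1],
    [0, 0, -2.5],
    [0, 0, -5],
  ],
  jaw=[70, 80, 95, 100, 100, 100, 100, 100],
)

```text
time_s: 11.2
eef_pos: [0.4105, -0.3493, 0.1078]
eef_rot: [-0.218, 0.78, 0.46, 0.364]
wrist_force: [-0.2, -0.4, -0.4]
opening: 0.996
grasp_force: 0.0
```

Run:
```python
from h import *
Rt=R.from_quat([ 0.7801,0.4613,0.3633,-0.2159])
R2=Rt*R.from_euler("y",-100,degrees=True)   # opposite side, tilt -50
json.dump(list(R2.as_quat()),open("R2.json","w"))
z2=R2.apply([0,0,1]);g=np.array([.4293,-.3151,.0760])
print(z2,R2.as_matrix())
delta(g-.13*z2+[0,0,.08],R2)
print(g-.13*z2)
```

```text
[-0.3695 -0.671  -0.6428] [[ 0.3082  0.8766 -0.3695]
 [ 0.5641 -0.4812 -0.671 ]
 [-0.766  -0.0017 -0.6428]]
t 11.2 pos [ 0.4105 -0.3493  0.1078] q [-1.2607  0.6121  1.5888  0.5896  1.6225 -0.9384] F [-0.2057 -0.4282 -0.3924] op 0.9961130213071109 g 0.0
xyz [18.9942 -0.0725  2.211 ] dr [ -0.0472 -16.6989  -0.0088]
[ 0.4773 -0.2279  0.1596]
```

Call:
send_rows(
  dr=[
    [0, 0, 0],
    [0, 0, 0],
    [0, -0.5, 0],
    [0, -1.5, 0],
    [0, -3, 0],
    [0, -4.6, 0],
    [0, -6.2, 0],
    [0, -7.8, 0],
  ],
  xyz=[
    [0, 0, -2.5],
    [0, 0, -6],
    [1, 0, -9.5],
    [3.5, 0, -12],
    [7, 0, -13],
    [11, 0, -13],
    [15, 0, -12],
    [18, 0, -10],
  ],
  jaw=[100, 100, 100, 100, 100, 100, 100, 100],
)

```text
time_s: 12.2
eef_pos: [0.4309, -0.3165, 0.3134]
eef_rot: [-0.013, 0.861, 0.508, 0.022]
wrist_force: [0.9, -0.9, -0.2]
opening: 1.003
grasp_force: 0.0
```

Run:
```python
from h import *
R2=R.from_quat(json.load(open("R2.json")))
z2=R2.apply([0,0,1]);g=np.array([.4293,-.3151,.0760])
delta(g-.13*z2,R2)
```

```text
t 12.2 pos [ 0.4309 -0.3165  0.3134] q [-0.8834  0.0469  1.6273  0.0485  1.4856 -0.3825] F [ 0.8592 -0.8884 -0.214 ] op 1.0025161180507407 g 0.0
xyz [ 9.1907 -0.2456 15.8818] dr [ 0.0098 -8.8259 -0.0427]
```

Call:
send_rows(
  dr=[
    [0, -1.2, 0],
    [0, -2.7, 0],
    [0, -4.3, 0],
    [0, -5.9, 0],
    [0, -7.5, 0],
    [0, -8.83, -0.04],
    [0, -8.83, -0.04],
    [0, -8.83, -0.04],
  ],
  xyz=[
    [2, 0, 1],
    [5, 0, 2],
    [8, -0.1, 4],
    [9.2, -0.2, 7],
    [9.2, -0.25, 11],
    [9.2, -0.25, 14],
    [9.2, -0.25, 15.9],
    [9.2, -0.25, 15.9],
  ],
  jaw=[100, 100, 100, 100, 100, 100, 100, 100],
)

```text
time_s: 13.2
eef_pos: [0.4761, -0.2258, 0.1557]
eef_rot: [0.21, 0.78, 0.465, -0.362]
wrist_force: [0.4, 0.8, 0.4]
opening: 0.998
grasp_force: 0.0
```

Run:
```python
from h import *
import cv2
R2=R.from_quat(json.load(open("R2.json")))
g=np.array([.4293,-.3151,.0760])
delta(g,R2)
a=ctrl.camera("top")[160:250,340:470];b=ctrl.camera("scene")[100:230,290:420]
a=cv2.resize(a,None,fx=3.3,fy=3.3);b=cv2.resize(b,(297,297))
cv2.imwrite("pics/c2.png",np.hstack([a,b])[:,:,::-1])
```

```text
t 13.2 pos [ 0.4761 -0.2258  0.1557] q [-0.2469  0.4595  1.6973 -0.8471  1.3742  0.5968] F [0.4346 0.8202 0.3867] op 0.9979629908360748 g 0.0
xyz [-0.4814  0.2526 12.8403] dr [-0.0331 -0.0791  0.059 ]
```

View pics/c2.png

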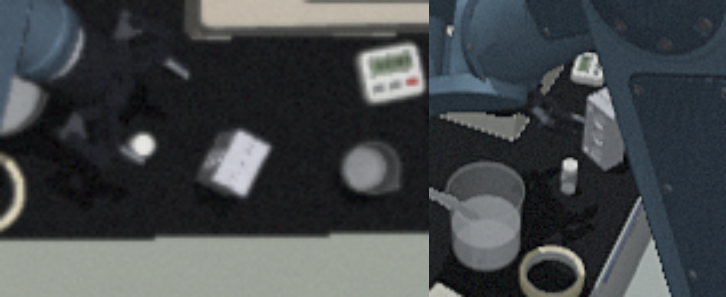

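Call:
send_rows(
  dr=[
    [0, -0.08, 0.06],
    [0, -0.08, 0.06],
    [0, -0.08, 0.06],
    [0, -0.08, 0.06],
    [0, -0.08, 0.06],
    [0, -0.08, 0.06],
    [0, -0.08, 0.06],
    [0, -0.08, 0.06],
  ],
  xyz=[
    [-0.48, 0.25, 0.8],
    [-0.48, 0.25, 3],
    [-0.48, 0.25, 6],
    [-0.48, 0.25, 9],
    [-0.48, 0.25, 11.5],
    [-0.48, 0.25, 12.6],
    [-0.48, 0.25, 12.8],
    [-0.48, 0.25, 12.8],
  ],
  jaw=[100, 100, 100, 100, 100, 100, 100, 100],
)

```text
time_s: 14.3
eef_pos: [0.4305, -0.3148, 0.0777]
eef_rot: [0.215, 0.78, 0.461, -0.365]
wrist_force: [-0.6, -0.3, 0.9]
opening: 1.004
grasp_force: 0.0
```

Call:
send_rows(
  dr=[
    [0, 0, 0],
    [0, 0, 0],
    [0, 0, 0],
    [0, 0, 0],
    [0, 0, 0],
    [0, 0, 0],
    [0, 0, 0],
    [0, 0, 0],
  ],
  xyz=[
    [0, 0, 0],
    [0, 0, 0],
    [0, 0, 0],
    [0, 0, 0],
    [0, 0, 0],
    [0, 0, 0],
    [0, 0, 0],
    [0, 0, 0],
  ],
  jaw=[70, 60, 50, 40, 40, 40, 40, 40],
)

```text
time_s: 15.3
eef_pos: [0.4303, -0.3144, 0.0775]
eef_rot: [0.215, 0.78, 0.461, -0.365]
wrist_force: [1.0, 4.9, 5.8]
opening: 0.647
grasp_force: 62.9
```

Run:
```python
from h import *
o,Rc=log();R2=R.from_quat(json.load(open("R2.json")));print((R2.inv()*Rc).as_rotvec())
delta(o["eef_pos"]+[0,0,.2],Rc)
```

```text
[ 0.0008 -0.0019  0.0009]
t 15.3 pos [ 0.4303 -0.3144  0.0775] q [-0.4202  0.5476  1.7872 -0.9846  1.1625  0.6678] F [1.0363 4.9499 5.8246] op 0.6473072897039738 g 62.91273817420006
xyz [-15.3456  -0.0311 -12.8262] dr [0. 0. 0.]
```

```bash
cat >> h.py <<'E'
from scipy.optimize import least_squares
lo=[-2.99,-.89,.3,-1.14,0,-3.12];hi=[2.99,2.07,2.58,4.28,2.63,3.12]
def ik(p,Rt,n=6):
    o=ctrl.get_obs();rng=np.random.default_rng(0);best=None
    for k in range(n):
        q0=np.clip(o["q"]+(0 if k==0 else rng.normal(0,.6,6)),np.add(lo,.01),np.subtract(hi,.01))
        r=least_squares(lambda q:np.r_[(fk(q,P)[0]-p)*5,(fk(q,P)[1].inv()*Rt).as_rotvec()],q0,bounds=(lo,hi))
        if best is None or r.cost<best.cost:best=r
    return best.cost**.5,best.x
E
python3 - <<'E'
from h import *
for z in(.1,.14,.18,.22,.26):print(z,ray("top",285,151,z),ray("scene",255,183,z),ray("top",310,166,z),ray("scene",290,186,z))
Rc1=R.from_quat(json.load(open("Rc1.json")));o,Rc=log()
Rf=R.from_euler("z",.34)*Rc*R.from_euler("y",90,degrees=True)
print((Rc1.inv()*Rf).as_rotvec(degrees=True),Rf.as_matrix(),Rc1.apply([0,1,0]))
json.dump(list(Rf.as_quat()),open("Rf.json","w"))
for z in(.085,.2,.3):print(ik([.4748,.1144,z],Rf))
E
```

```text
0.1 [0.6287 0.1034 0.1   ] [ 0.687  -0.0076  0.1   ] [0.5769 0.021  0.1   ] [ 0.582  -0.0435  0.1   ]
0.14 [0.6233 0.1    0.14  ] [0.6628 0.0214 0.14  ] [0.5728 0.0197 0.14  ] [ 0.5626 -0.0129  0.14  ]
0.18 [0.6178 0.0967 0.18  ] [0.6386 0.0504 0.18  ] [0.5687 0.0184 0.18  ] [0.5433 0.0177 0.18  ]
0.22 [0.6124 0.0933 0.22  ] [0.6145 0.0793 0.22  ] [0.5646 0.0171 0.22  ] [0.5239 0.0484 0.22  ]
0.26 [0.607  0.0899 0.26  ] [0.5903 0.1083 0.26  ] [0.5605 0.0158 0.26  ] [0.5045 0.079  0.26  ]
[-0.0034 79.892   0.068 ] [[ 0.1256  0.9867  0.103 ]
 [ 0.7569 -0.1624  0.633 ]
 [ 0.6413 -0.0016 -0.7673]] [ 0.9869 -0.1614 -0.0016]
(np.float64(3.901855483021008e-16), array([-0.433 ,  0.286 ,  2.0521,  0.7436,  1.1497, -0.7054]))
(np.float64(8.676115022080742e-16), array([-0.433 ,  0.0535,  2.0153,  0.6849,  1.3538, -0.5199]))
(np.float64(6.756786908856859e-16), array([-0.433 , -0.0877,  1.9289,  0.6665,  1.5317, -0.3766]))
```

Call:
send_rows(
  dr=[
    [0, 0, 0],
    [0, 0, 0],
    [0, 0, 0],
    [0, 0, 0],
    [0, 0, 0],
    [0, 0, 0],
    [0, 0, 0],
    [0, 0, 0],
  ],
  xyz=[
    [-0.4, 0, -0.3],
    [-1.5, 0, -1.3],
    [-4.6, 0, -3.85],
    [-7.7, 0, -6.4],
    [-10.7, 0, -9],
    [-13.8, 0, -11.5],
    [-16.9, 0, -14.1],
    [-18.4, 0, -15.4],
  ],
  jaw=[40, 40, 40, 40, 40, 40, 40, 40],
)

```text
time_s: 16.3
eef_pos: [0.4306, -0.3149, 0.3195]
eef_rot: [0.216, 0.78, 0.461, -0.364]
wrist_force: [0.4, -0.1, -4.7]
opening: 0.649
grasp_force: 64.9
```

Run:
```python
from h import *
delta([.4748,.1144,.33],R.from_quat(json.load(open("Rf.json"))))
```

```text
t 16.3 pos [ 0.4306 -0.3149  0.3195] q [-0.4211  0.1697  1.7001 -0.8797  1.4411  0.2833] F [ 0.4108 -0.0836 -4.7462] op 0.6492982427267361 g 64.89927649497986
xyz [ 24.692  -16.851  -31.1448] dr [-0.292  14.8315 -3.5965]
```

Call:
send_rows(
  dr=[
    [0, 0.5, -0.1],
    [0, 1.5, -0.4],
    [-0.1, 2.8, -0.7],
    [-0.1, 4.2, -1.0],
    [-0.1, 5.6, -1.4],
    [-0.1, 7.0, -1.7],
    [-0.2, 8.4, -2.0],
    [-0.2, 9.5, -2.3],
  ],
  xyz=[
    [0.5, -0.4, -1.2],
    [2, -1.5, -3.5],
    [4.5, -3, -6.5],
    [7, -4.8, -9.5],
    [9.5, -6.5, -12.5],
    [12, -8, -15.5],
    [14, -9.5, -18],
    [15.8, -10.8, -20],
  ],
  jaw=[40, 40, 40, 40, 40, 40, 40, 40],
)

```text
time_s: 17.3
eef_pos: [0.458, -0.0386, 0.3239]
eef_rot: [-0.068, 0.798, 0.598, 0.034]
wrist_force: [-0.5, -0.2, -5.1]
opening: 0.646
grasp_force: 64.6
```

Run:
```python
from h import *
delta([.4748,.1144,.25],R.from_quat(json.load(open("Rf.json"))))
```

```text
t 17.3 pos [ 0.458  -0.0386  0.3239] q [-0.4281 -0.1065  1.7622  0.1245  1.5737 -0.1491] F [-0.5103 -0.1559 -5.1291] op 0.645796373308215 g 64.60394583642483
xyz [14.0036 -2.0987  9.5377] dr [-0.1354  5.3018 -1.2894]
```

Call:
send_rows(
  dr=[
    [0, 0.7, -0.2],
    [0, 1.8, -0.4],
    [-0.1, 3.1, -0.7],
    [-0.1, 4.3, -1.0],
    [-0.14, 5.3, -1.29],
    [-0.14, 5.3, -1.29],
    [-0.14, 5.3, -1.29],
    [-0.14, 5.3, -1.29],
  ],
  xyz=[
    [2, -0.3, 0.3],
    [5, -0.8, 1],
    [9, -1.4, 2.5],
    [12, -1.8, 4],
    [14, -2.1, 6.5],
    [14, -2.1, 9],
    [14, -2.1, 9.5],
    [14, -2.1, 9.5],
  ],
  jaw=[40, 40, 40, 40, 40, 40, 40, 40],
)

```text
time_s: 18.3
eef_pos: [0.4756, 0.1128, 0.2502]
eef_rot: [-0.22, 0.718, 0.608, 0.258]
wrist_force: [-0.1, -0.5, -5.4]
opening: 0.645
grasp_force: 64.7
```

Run:
```python
from h import *
delta([.4748,.1144,.11],R.from_quat(json.load(open("Rf.json"))))
```

```text
t 18.3 pos [0.4756 0.1128 0.2502] q [-0.4336 -0.0244  1.9754  0.6687  1.4432 -0.4446] F [-0.1418 -0.4589 -5.3631] op 0.645418354957465 g 64.7094701975584
xyz [-8.8414 -0.0865 10.8864] dr [ 0.0092  0.039  -0.0036]
```

Call:
send_rows(
  dr=[
    [0, 0.04, 0],
    [0, 0.04, 0],
    [0, 0.04, 0],
    [0, 0.04, 0],
    [0, 0.04, 0],
    [0, 0.04, 0],
    [0, 0.04, 0],
    [0, 0.04, 0],
  ],
  xyz=[
    [-1, 0, 1.2],
    [-3, -0.05, 3.8],
    [-5, -0.09, 6.2],
    [-7, -0.09, 8.6],
    [-8.4, -0.09, 10.3],
    [-8.84, -0.09, 10.89],
    [-8.84, -0.09, 10.89],
    [-8.84, -0.09, 10.89],
  ],
  jaw=[40, 40, 40, 40, 40, 40, 40, 40],
)

```text
time_s: 19.3
eef_pos: [0.4758, 0.1144, 0.1108]
eef_rot: [-0.22, 0.717, 0.608, 0.261]
wrist_force: [0.7, 0.2, -4.5]
opening: 0.65
grasp_force: 64.9
```

Run:
```python
from h import *
import cv2
Rf=R.from_quat(json.load(open("Rf.json")))
delta([.4748,.1144,.0851],Rf);print(Rf.inv().apply([0,0,-1]))
a=ctrl.camera("top")[150:240,230:340];b=ctrl.camera("scene")[190:310,235:355]
a=cv2.resize(a,(440,360));b=cv2.resize(b,(360,360))
cv2.imwrite("pics/c3.png",np.hstack([a,b])[:,:,::-1])
```

```text
t 19.3 pos [0.4758 0.1144 0.1108] q [-0.4329  0.2284  2.05    0.7292  1.1918 -0.6637] F [ 0.7064  0.213  -4.5111] op 0.649834551971954 g 64.85852859914303
xyz [-1.6614 -0.0989  1.9608] dr [ 0.03   -0.0047  0.0081]
[-0.6413  0.0016  0.7673]
```

View pics/c3.png

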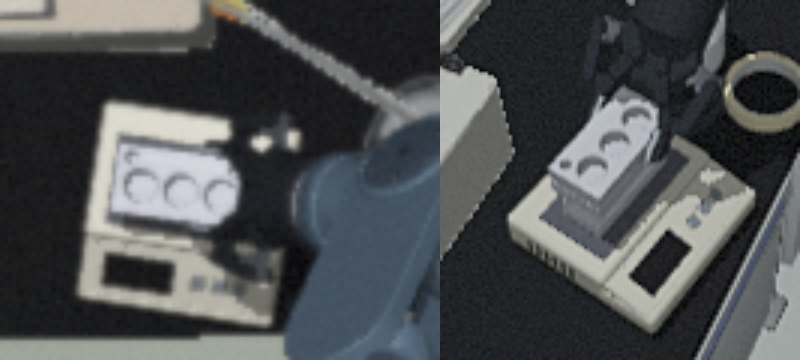

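Call:
send_rows(
  dr=[
    [0, 0, 0],
    [0, 0, 0],
    [0, 0, 0],
    [0, 0, 0],
    [0, 0, 0],
    [0, 0, 0],
    [0, 0, 0],
    [0, 0, 0],
  ],
  xyz=[
    [-0.15, -0.1, 0.2],
    [-0.35, -0.1, 0.4],
    [-0.55, -0.1, 0.65],
    [-0.75, -0.1, 0.9],
    [-0.9, -0.1, 1.07],
    [-0.98, -0.1, 1.17],
    [-0.98, -0.1, 1.17],
    [-0.98, -0.1, 1.17],
  ],
  jaw=[40, 40, 40, 40, 40, 40, 40, 40],
)

```text
time_s: 20.4
eef_pos: [0.474, 0.1149, 0.0947]
eef_rot: [-0.221, 0.717, 0.608, 0.26]
wrist_force: [-0.6, -0.6, -4.8]
opening: 0.649
grasp_force: 64.9
```

Call:
send_rows(
  dr=[
    [0, 0, 0],
    [0, 0, 0],
    [0, 0, 0],
    [0, 0, 0],
    [0, 0, 0],
    [0, 0, 0],
    [0, 0, 0],
    [0, 0, 0],
  ],
  xyz=[
    [-0.05, 0, 0.06],
    [-0.1, 0, 0.12],
    [-0.15, 0, 0.18],
    [-0.2, 0, 0.24],
    [-0.25, 0, 0.3],
    [-0.25, 0, 0.3],
    [-0.25, 0, 0.3],
    [-0.25, 0, 0.3],
  ],
  jaw=[40, 40, 40, 40, 40, 40, 40, 40],
)

```text
time_s: 21.4
eef_pos: [0.4742, 0.1148, 0.0908]
eef_rot: [-0.221, 0.717, 0.608, 0.26]
wrist_force: [2.1, 0.7, -4.8]
opening: 0.649
grasp_force: 65.0
```

Call:
send_rows(
  dr=[
    [0, 0, 0],
    [0, 0, 0],
    [0, 0, 0],
    [0, 0, 0],
    [0, 0, 0],
    [0, 0, 0],
    [0, 0, 0],
    [0, 0, 0],
  ],
  xyz=[
    [-0.05, 0.02, 0.06],
    [-0.1, 0.03, 0.12],
    [-0.15, 0.04, 0.18],
    [-0.2, 0.04, 0.24],
    [-0.25, 0.04, 0.3],
    [-0.29, 0.04, 0.35],
    [-0.29, 0.04, 0.35],
    [-0.29, 0.04, 0.35],
  ],
  jaw=[40, 40, 40, 40, 40, 40, 40, 40],
)

```text
time_s: 22.4
eef_pos: [0.4745, 0.1148, 0.0862]
eef_rot: [-0.221, 0.717, 0.608, 0.26]
wrist_force: [3.1, 0.9, -3.9]
opening: 0.647
grasp_force: 65.0
```

Call:
send_rows(
  dr=[
    [0, 0, 0],
    [0, 0, 0],
    [0, 0, 0],
    [0, 0, 0],
    [0, 0, 0],
    [0, 0, 0],
    [0, 0, 0],
    [0, 0, 0],
  ],
  xyz=[
    [-0.03, 0.01, 0.03],
    [-0.06, 0.02, 0.07],
    [-0.08, 0.02, 0.1],
    [-0.1, 0.02, 0.12],
    [-0.12, 0.02, 0.14],
    [-0.12, 0.02, 0.14],
    [-0.12, 0.02, 0.14],
    [-0.12, 0.02, 0.14],
  ],
  jaw=[40, 40, 40, 40, 40, 40, 40, 40],
)

```text
time_s: 23.4
eef_pos: [0.4746, 0.1149, 0.0859]
eef_rot: [-0.222, 0.716, 0.608, 0.261]
wrist_force: [-6.5, -4.8, 15.5]
opening: 0.65
grasp_force: 67.2
```

Call:
send_rows(
  dr=[
    [0, 0, 0],
    [0, 0, 0],
    [0, 0, 0],
    [0, 0, 0],
    [0, 0, 0],
    [0, 0, 0],
    [0, 0, 0],
    [0, 0, 0],
  ],
  xyz=[
    [0.05, 0, -0.06],
    [0.05, 0, -0.06],
    [0.05, 0, -0.06],
    [0.05, 0, -0.06],
    [0.05, 0, -0.3],
    [0.05, 0, -1],
    [0.05, 0, -2.5],
    [0.05, 0, -5],
  ],
  jaw=[66, 75, 90, 100, 100, 100, 100, 100],
)

```text
time_s: 24.4
eef_pos: [0.4689, 0.083, 0.1237]
eef_rot: [-0.221, 0.717, 0.608, 0.26]
wrist_force: [0.6, 0.0, -0.5]
opening: 0.996
grasp_force: 0.0
```

Run:
```python
from h import *
Rv=rot(-.6,0)
delta([.40,-.08,.32],Rv)
print(ik([.448,-.222,.045],Rv)); print(R.from_quat(json.load(open("Rf.json"))).apply([0,0,1]))
```

```text
t 24.4 pos [0.4689 0.083  0.1237] q [-0.5041  0.2016  2.0467  0.6905  1.2526 -0.6852] F [ 0.5802  0.0224 -0.4631] op 0.9957165219097237 g 0.0
xyz [ -0.594   -4.1647 -26.0957] dr [-1.4636 -6.5473  3.9874]
(np.float64(8.711559530794646e-16), array([-0.6979,  0.3123,  1.9257, -0.    ,  0.9037, -0.0979]))
[ 0.103   0.633  -0.7673]
```

Call:
send_rows(
  dr=[
    [0, 0, 0],
    [0, 0, 0],
    [0, 0, 0],
    [-0.1, -0.6, 0.4],
    [-0.3, -1.5, 0.9],
    [-0.6, -2.7, 1.6],
    [-0.9, -4, 2.4],
    [-1.2, -5.3, 3.2],
  ],
  xyz=[
    [0, 0, -2],
    [1, 0, -4.5],
    [4, 0, -8],
    [7, -0.5, -12],
    [9, -1, -16],
    [9, -2, -19],
    [6, -3, -22],
    [3, -4, -24],
  ],
  jaw=[100, 100, 100, 100, 100, 100, 100, 100],
)

```text
time_s: 25.4
eef_pos: [0.408, -0.0412, 0.3286]
eef_rot: [-0.039, 0.864, 0.499, 0.051]
wrist_force: [-0.4, -0.7, 0.1]
opening: 1.0
grasp_force: 0.0
```

Run:
```python
from h import *
import cv2
delta([.448,-.223,.17],rot(-.6,0))
a=cv2.resize(ctrl.camera("top")[175:225,245:315],None,fx=8,fy=8,interpolation=cv2.INTER_CUBIC)
cv2.imwrite("pics/c4.png",a[:,:,::-1])
```

```text
t 25.4 pos [ 0.408  -0.0412  0.3286] q [-0.4911 -0.296   1.9077  0.1279  1.5418  0.027 ] F [-0.4485 -0.7157  0.1039] op 1.000182074506062 g 0.0
xyz [-15.647   12.7673  13.7901] dr [-0.1964 -1.2104  0.7384]
```

View pics/c4.png

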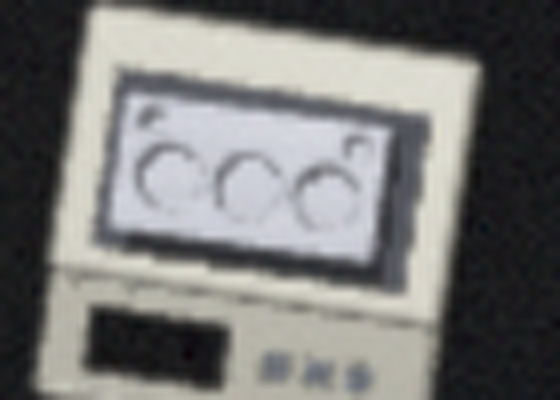

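Call:
send_rows(
  dr=[
    [0, -0.2, 0.1],
    [0, -0.5, 0.3],
    [-0.1, -0.8, 0.5],
    [-0.2, -1.1, 0.7],
    [-0.2, -1.21, 0.74],
    [-0.2, -1.21, 0.74],
    [-0.2, -1.21, 0.74],
    [-0.2, -1.21, 0.74],
  ],
  xyz=[
    [-2, 1.5, 0.5],
    [-6, 4.5, 2],
    [-10, 8, 5],
    [-13.5, 11, 8.5],
    [-15.3, 12.5, 12],
    [-15.65, 12.75, 13.8],
    [-15.65, 12.75, 13.8],
    [-15.65, 12.75, 13.8],
  ],
  jaw=[100, 100, 100, 100, 100, 100, 100, 100],
)

```text
time_s: 26.45
eef_pos: [0.449, -0.2202, 0.1665]
eef_rot: [-0.003, 0.884, 0.468, 0.001]
wrist_force: [0.5, -0.2, 1.1]
opening: 0.995
grasp_force: 0.0
```

Run:
```python
from h import *
delta([.448,-.223,.024],rot(-.6,0))
for p in((170,176),(248,187),(328,196)):print(ray("top",245+(p[0]+.5)/8-.5,175+(p[1]+.5)/8-.5,.102))
```

```text
t 26.45 pos [ 0.449  -0.2202  0.1665] q [-0.6967  0.1118  1.8666  0.0051  1.1687 -0.1025] F [ 0.4577 -0.1869  1.1072] op 0.9952171193049161 g 0.0
xyz [-0.3606  0.145  14.2503] dr [-0.0479 -0.0496  0.0363]
[0.4778 0.1694 0.102 ]
[0.4727 0.1371 0.102 ]
[0.4683 0.1039 0.102 ]
```

Call:
send_rows(
  dr=[
    [-0.05, -0.05, 0.04],
    [-0.05, -0.05, 0.04],
    [-0.05, -0.05, 0.04],
    [-0.05, -0.05, 0.04],
    [-0.05, -0.05, 0.04],
    [-0.05, -0.05, 0.04],
    [-0.05, -0.05, 0.04],
    [-0.05, -0.05, 0.04],
  ],
  xyz=[
    [-0.3, 0.1, 1.5],
    [-0.36, 0.15, 4.5],
    [-0.36, 0.15, 8],
    [-0.36, 0.15, 11],
    [-0.36, 0.15, 13],
    [-0.36, 0.15, 14],
    [-0.36, 0.15, 14.2],
    [-0.36, 0.15, 14.2],
  ],
  jaw=[100, 100, 100, 100, 100, 100, 100, 90],
)

```text
time_s: 27.45
eef_pos: [0.4485, -0.2231, 0.0252]
eef_rot: [0.001, 0.884, 0.467, 0.0]
wrist_force: [0.2, 0.3, 0.3]
opening: 0.905
grasp_force: 0.0
```

Call:
send_rows(
  dr=[
    [0, 0, 0],
    [0, 0, 0],
    [0, 0, 0],
    [0, 0, 0],
    [0, 0, 0],
    [0, 0, 0],
    [0, 0, 0],
    [0, 0, 0],
  ],
  xyz=[
    [0, 0, 0],
    [0, 0, 0],
    [0, 0, 0],
    [0, 0, 0],
    [0, 0, 0],
    [0, 0, 0],
    [0, 0, 0],
    [0, 0, 0],
  ],
  jaw=[80, 65, 50, 40, 35, 31, 29, 29],
)

```text
time_s: 28.45
eef_pos: [0.4479, -0.2226, 0.0242]
eef_rot: [0.0, 0.885, 0.467, -0.0]
wrist_force: [0.7, -0.2, 1.1]
opening: 0.291
grasp_force: 0.1
```

Call:
send_rows(
  dr=[
    [0, 0, 0],
    [0, 0, -0.5],
    [0, 0, -2],
    [0, 0, -3.7],
    [0, 0, -5.4],
    [0, 0, -7.1],
    [0, 0, -8.8],
    [0, 0, -10.5],
  ],
  xyz=[
    [0, 0, 0],
    [0, 0, 0],
    [0, 0, 0],
    [0, 0, 0],
    [0, 0, 0],
    [0, 0, 0],
    [0, 0, 0],
    [0, 0, 0],
  ],
  jaw=[50, 70, 80, 80, 80, 80, 80, 80],
)

```text
time_s: 29.45
eef_pos: [0.4479, -0.2226, 0.0243]
eef_rot: [0.0, 0.508, 0.861, -0.0]
wrist_force: [0.4, -0.6, 0.3]
opening: 0.796
grasp_force: 0.0
```

Call:
send_rows(
  dr=[
    [0, 0, -1.5],
    [0, 0, -3],
    [0, 0, -4.2],
    [0, 0, -4.5],
    [0, 0, -4.5],
    [0, 0, -4.5],
    [0, 0, -4.5],
    [0, 0, -4.5],
  ],
  xyz=[
    [0, 0, 0],
    [0, 0, 0],
    [0, 0, 0],
    [0, 0, 0],
    [0, 0, 0],
    [0, 0, 0],
    [0, 0, 0],
    [0, 0, 0],
  ],
  jaw=[80, 70, 60, 50, 40, 33, 29, 29],
)

```text
time_s: 30.45
eef_pos: [0.4479, -0.2226, 0.0243]
eef_rot: [0.0, 0.296, 0.955, -0.0]
wrist_force: [-0.3, -0.2, -0.6]
opening: 0.291
grasp_force: 0.1
```

Call:
send_rows(
  dr=[
    [0, 0, 0],
    [0, 0, 0],
    [0, 0, 0],
    [0, 0, 0],
    [0, 0, 0],
    [0, 0, 0],
    [0, 0, 0],
    [0, 0, 0],
  ],
  xyz=[
    [0, 0, 0],
    [0, 0, -0.3],
    [0, 0, -0.9],
    [0, 0, -1.4],
    [0, 0, -1.8],
    [0, 0, -1.8],
    [0, 0, -1.8],
    [0, 0, -1.8],
  ],
  jaw=[36, 45, 45, 45, 45, 35, 20, 20],
)

```text
time_s: 31.45
eef_pos: [0.4481, -0.2228, 0.0427]
eef_rot: [0.0, 0.296, 0.955, -0.0]
wrist_force: [-1.2, 0.2, 5.6]
opening: 0.264
grasp_force: 58.5
```

Call:
send_rows(
  dr=[
    [0, 0, 0],
    [0, 0, 0],
    [0, 0, 0],
    [0, 0, 0],
    [0, 0, 0],
    [0, 0, 0],
    [0, 0, 0],
    [0, 0, 0],
  ],
  xyz=[
    [0, 0, 0],
    [0, 0, 0],
    [0, 0, -0.3],
    [0, 0, -1.5],
    [0, 0, -4],
    [0, 0, -8],
    [0, 0, -13],
    [0, 0, -18],
  ],
  jaw=[20, 20, 20, 20, 20, 20, 20, 20],
)

```text
time_s: 32.45
eef_pos: [0.4476, -0.2222, 0.2244]
eef_rot: [0.0, 0.296, 0.955, -0.0]
wrist_force: [0.9, -0.9, -0.5]
opening: 0.257
grasp_force: 58.7
```

Run:
```python
from h import *
Rv=rot(.97,0)
delta([.4742,.1373,.24],Rv); print(ik([.4742,.1373,.13],Rv))
```

```text
t 32.45 pos [ 0.4476 -0.2222  0.2244] q [-0.6984  0.0365  1.82   -0.0007  1.2845 -1.6689] F [ 0.853  -0.8942 -0.462 ] op 0.2566184668749289 g 58.72754876738327
xyz [18.1064 31.1702 -1.5937] dr [-0.0065  0.0047  0.0069]
(np.float64(3.148702310768822e-16), array([ 0.0409,  0.1492,  1.9098,  0.    ,  1.0826, -0.9291]))
```

Call:
send_rows(
  dr=[
    [0, 0, 0],
    [0, 0, 0],
    [0, 0, 0],
    [0, 0, 0],
    [0, 0, 0],
    [0, 0, 0],
    [0, 0, 0],
    [0, 0, 0],
  ],
  xyz=[
    [0.5, 0.8, -2],
    [2, 3.5, -6],
    [4.5, 7.8, -8],
    [7.5, 13, -8],
    [10.5, 18.1, -8],
    [13.5, 23.2, -8],
    [16, 27.5, -7],
    [18.1, 31.17, -4],
  ],
  jaw=[20, 20, 20, 20, 20, 20, 20, 20],
)

```text
time_s: 33.45
eef_pos: [0.4755, 0.1392, 0.2641]
eef_rot: [0.002, 0.295, 0.955, 0.001]
wrist_force: [1.0, -0.3, -0.1]
opening: 0.256
grasp_force: 58.8
```

Run:
```python
from h import *
delta([.4742,.1373,.155],rot(.97,0))
```

```text
t 33.45 pos [0.4755 0.1392 0.2641] q [ 0.045  -0.0158  1.7898 -0.0007  1.3625 -0.9267] F [ 0.9543 -0.3166 -0.1211] op 0.2555772812524452 g 58.76304233122937
xyz [ 0.0484 -0.2521 10.9056] dr [0.0239 0.0421 0.0178]
```

Call:
send_rows(
  dr=[
    [0.02, 0.04, 0.02],
    [0.02, 0.04, 0.02],
    [0.02, 0.04, 0.02],
    [0.02, 0.04, 0.02],
    [0.02, 0.04, 0.02],
    [0.02, 0.04, 0.02],
    [0.02, 0.04, 0.02],
    [0.02, 0.04, 0.02],
  ],
  xyz=[
    [0.05, -0.2, 1],
    [0.05, -0.25, 3.5],
    [0.05, -0.25, 6.5],
    [0.05, -0.25, 9],
    [0.05, -0.25, 10.5],
    [0.05, -0.25, 10.9],
    [0.05, -0.25, 10.9],
    [0.05, -0.25, 10.9],
  ],
  jaw=[20, 20, 20, 20, 20, 20, 20, 20],
)

```text
time_s: 34.45
eef_pos: [0.4734, 0.1352, 0.154]
eef_rot: [-0.001, 0.297, 0.955, -0.0]
wrist_force: [0.1, -1.2, -0.6]
opening: 0.256
grasp_force: 58.8
```

Run:
```python
from h import *
import cv2
delta([.4742,.1373,.1287],rot(.97,0))
b=ctrl.camera("scene")[200:275,270:350]
cv2.imwrite("pics/c5.png",cv2.resize(b,(640,600),interpolation=cv2.INTER_CUBIC)[:,:,::-1])
```

```text
t 34.45 pos [0.4734 0.1352 0.154 ] q [ 0.0364  0.1116  1.8956  0.0001  1.1374 -0.9322] F [ 0.1432 -1.1714 -0.5501] op 0.25628891593824993 g 58.84599261033145
xyz [0.0515 0.2241 2.5303] dr [-0.0166 -0.0235 -0.0128]
```

View pics/c5.png

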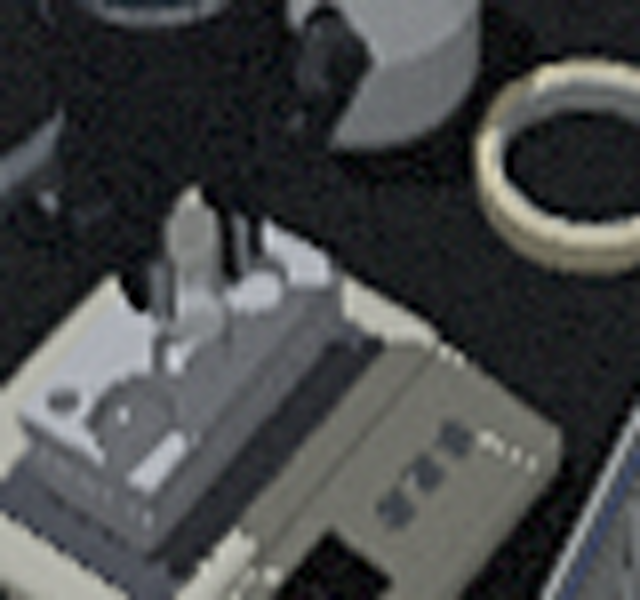

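Call:
send_rows(
  dr=[
    [0, 0, 0],
    [0, 0, 0],
    [0, 0, 0],
    [0, 0, 0],
    [0, 0, 0],
    [0, 0, 0],
    [0, 0, 0],
    [0, 0, 0],
  ],
  xyz=[
    [0.05, 0.12, 0],
    [0.05, 0.22, 0.2],
    [0.05, 0.22, 0.5],
    [0.05, 0.22, 0.8],
    [0.05, 0.22, 1.1],
    [0.05, 0.22, 1.3],
    [0.05, 0.22, 1.3],
    [0.05, 0.22, 1.3],
  ],
  jaw=[20, 20, 20, 20, 20, 20, 20, 20],
)

```text
time_s: 35.5
eef_pos: [0.4735, 0.1373, 0.14]
eef_rot: [-0.002, 0.297, 0.955, -0.001]
wrist_force: [0.2, 0.5, -0.1]
opening: 0.263
grasp_force: 58.8
```

Call:
send_rows(
  dr=[
    [0, 0, 0],
    [0, 0, 0],
    [0, 0, 0],
    [0, 0, 0],
    [0, 0, 0],
    [0, 0, 0],
    [0, 0, 0],
    [0, 0, 0],
  ],
  xyz=[
    [0, 0, 0.2],
    [0, 0, 0.4],
    [0, 0, 0.6],
    [0, 0, 0.8],
    [0, 0, 0.95],
    [0, 0, 1.0],
    [0, 0, 1.0],
    [0, 0, 1.0],
  ],
  jaw=[20, 20, 20, 20, 20, 20, 20, 20],
)

```text
time_s: 36.5
eef_pos: [0.4735, 0.1373, 0.13]
eef_rot: [-0.002, 0.297, 0.955, -0.001]
wrist_force: [0.1, 1.2, -0.3]
opening: 0.257
grasp_force: 58.8
```

Call:
send_rows(
  dr=[
    [0, 0, 0],
    [0, 0, 0],
    [0, 0, 0],
    [0, 0, 0],
    [0, 0, 0],
    [0, 0, 0],
    [0, 0, 0],
    [0, 0, 0],
  ],
  xyz=[
    [0, 0, 0.04],
    [0, 0, 0.08],
    [0, 0, 0.1],
    [0, 0, 0.12],
    [0, 0, 0.12],
    [0, 0, 0.12],
    [0, 0, 0.12],
    [0, 0, 0.12],
  ],
  jaw=[20, 20, 20, 20, 20, 20, 20, 20],
)

```text
time_s: 37.5
eef_pos: [0.4734, 0.1373, 0.1288]
eef_rot: [-0.002, 0.297, 0.955, -0.001]
wrist_force: [-0.0, 0.2, 0.0]
opening: 0.259
grasp_force: 58.8
```

Down at .1288 with no contact force, so I'll push slightly further until the floor is felt.

Call:
send_rows(
  dr=[
    [0, 0, 0],
    [0, 0, 0],
    [0, 0, 0],
    [0, 0, 0],
    [0, 0, 0],
    [0, 0, 0],
    [0, 0, 0],
    [0, 0, 0],
  ],
  xyz=[
    [0, 0, 0.03],
    [0, 0, 0.06],
    [0, 0, 0.09],
    [0, 0, 0.1],
    [0, 0, 0.1],
    [0, 0, 0.1],
    [0, 0, 0.1],
    [0, 0, 0.1],
  ],
  jaw=[20, 20, 20, 20, 20, 20, 20, 20],
)

```text
time_s: 38.5
eef_pos: [0.4736, 0.1372, 0.1287]
eef_rot: [-0.002, 0.296, 0.955, -0.001]
wrist_force: [-3.1, -1.4, 8.6]
opening: 0.261
grasp_force: 59.7
```

Floor contact is felt (8.6 N), so I'll release slowly and go up.

Call:
send_rows(
  dr=[
    [0, 0, 0],
    [0, 0, 0],
    [0, 0, 0],
    [0, 0, 0],
    [0, 0, 0],
    [0, 0, 0],
    [0, 0, 0],
    [0, 0, 0],
  ],
  xyz=[
    [0, 0, -0.08],
    [0, 0, -0.08],
    [0, 0, -0.08],
    [0, 0, -0.08],
    [0, 0, -0.2],
    [0, 0, -1],
    [0, 0, -3],
    [0, 0, -6],
  ],
  jaw=[27, 30, 38, 50, 60, 70, 70, 70],
)

```text
time_s: 39.5
eef_pos: [0.4731, 0.1372, 0.1882]
eef_rot: [-0.003, 0.297, 0.955, -0.001]
wrist_force: [0.2, 0.1, 0.7]
opening: 0.698
grasp_force: 0.0
```

Call:
send_rows(
  dr=[
    [0, 0, 0],
    [0, 0, 0],
    [0, 0, 0],
    [0, 0, 0],
    [0, 0, 0],
    [0, 0, 0],
    [0, 0, 0],
    [0, 0, 0],
  ],
  xyz=[
    [0, 0, -3],
    [0, 0, -7],
    [-2, -3, -10],
    [-5, -8, -10],
    [-8, -13, -10],
    [-10, -17, -10],
    [-10, -17, -10],
    [-10, -17, -10],
  ],
  jaw=[70, 70, 70, 70, 70, 70, 70, 70],
)

```text
time_s: 40.5
eef_pos: [0.4604, -0.0592, 0.2882]
eef_rot: [-0.002, 0.297, 0.955, -0.001]
wrist_force: [0.1, 0.3, 0.4]
opening: 0.699
grasp_force: 0.0
```

Run:
```python
from h import *
import cv2
a=cv2.resize(ctrl.camera("top")[165:235,235:325],(450,350),interpolation=cv2.INTER_CUBIC)
b=cv2.resize(ctrl.camera("scene")[200:270,260:330],(350,350),interpolation=cv2.INTER_CUBIC)
cv2.imwrite("pics/c6.png",np.hstack([a,b])[:,:,::-1])
print(ctrl.get_obs()["eef_pos"])
```

```text
[ 0.4604 -0.0584  0.2881]
```

View pics/c6.png

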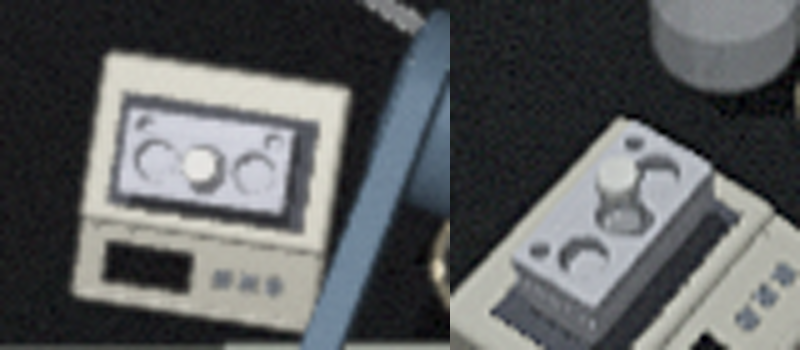

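The block is seated flush with its vial wells up. The vial stands upright in the middle well, with its cap at (200,168) in the top crop, and the gripper is clear.

```bash
python3 -c "
from bench import ctrl
print(ctrl.hand_in())"
```

```text
the job is handed in; nothing more can be done
None
```

The job is handed in at about 40 s of the 72 s: the block is turned over and flush on its pins with the vial wells up, the vial stands in the middle well with floor contact felt, and the bottles and small beaker were left alone; the hand-in returned no verdict.

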